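# Brace the gear-grease jar in the bench clamp and unscrew its lid

## Task

The grinder on the bench needs fresh gear grease: stand the square grease jar upright between the two jaws of the bench clamp, with its flat sides against the jaws and its lid still screwed tight, and slide the moving jaw home against it so that the jar is braced. Then unscrew the lid anticlockwise, stop turning when the threads let go, and raise it straight up until it is a couple of centimetres clear above the jar's mouth. Finish while still holding the lid there, level and over the mouth, with the jar still braced in the clamp; leave everything else on the bench where it is.

Things in the scene. Friction and masses are not known exactly. Their poses are not given: they have to be found in the camera images.
- lid_center (a point): Centre (half-way up) of the jar's black round screw lid, 54 mm in diameter, 42 mm tall, about 60 g. z is its axis. Screwed tight, its axes match the jar's and it lies 56.5 mm above jar_center. Grip it from above across its diameter, at any yaw, fingertips no lower than 21 mm below this point: the jar's shoulder juts out just under the lid. The jar can be carried by its lid.
- jar_mouth (a point): Centre of the mouth, the top of the jar's neck, 50 mm above jar_center. Screwed on, the lid overlaps the neck by 14.5 mm. A sprung seal makes it tight (a few tenths of N m). It climbs 2.5 mm unscrewing and is free to lift from about 60 to 95 degrees of anticlockwise turn (seen from above); at about 100 degrees it meets a stop.
- jar_center (a point): Centre (half-way up) of the square body of the grey grease jar, 58 by 58 mm, 60 mm tall; above it a 4 mm shoulder and a neck 39 mm in diameter. x and y are square to its flat sides, z up; its foot is 30 mm below. Starts loose on the bench, lid screwed on, 108 mm tall in all, about 0.56 kg. Unbraced, it tends to turn with the lid.
- clamp: Bench clamp, bolted down: grey base plate 100 (x) by 250 (y) by 10 mm; origin at the centre of its underside, on the bench. The flat face of the fixed jaw, square to y, is at y = +95 mm. Both jaws are 90 mm wide (x), tops 50 mm above the bench. The jar stands on the plate between them; braced, its centre is at y = +66 mm.
- jaw (a joint): Travel (m) of the sliding jaw along the clamp's +y towards the fixed jaw, 0 to 0.09. Its face is at clamp y = -11 mm + travel, so the gap between the jaws is 106 mm minus travel; with the jar braced squarely the travel is 48 mm. It takes about 12 N to move and stays where it is left.
- jaw_post (a point): Point on the centre line of the sliding jaw's upright aluminium post, 18 mm by 18 mm square, 20 mm below the post's top (the top is 110 mm above the bench). The post is 60 mm behind the sliding jaw's face (clamp -y) and moves with it; its sides are square to the clamp's axes. Push it, or grip it from above across the clamp's x.
- tin_center (a point): Centre of a round grey tin, 68 mm in diameter, 85 mm tall, standing on the bench; a bystander near the jar, which changes places with it from run to run.
- grinder: Angle grinder, green, lying along its y, 300 mm long, 60 mm wide, about 92 mm tall at its spindle; bystander.
- pliers: Long-nosed pliers with red handles, lying along its x, 195 mm long, 50 mm wide, 12 mm thick, origin at the joint; bystander.
- discs: Flat stack of dark grinding discs, 115 mm in diameter, 12 mm thick; bystander.
- driver: Screwdriver lying along its x, 180 mm long; bystander.
There are look-alikes about, which are no part of the job. What is shaped like the part that bears lid_center but pink or turquoise is not meant. Leave any red look-alike of the part that bears jar_mouth alone.

How it is judged:
On the way, in this order (a step that is already met when the one before it is completed fails the run):
1. the jar stands upright on the clamp plate, braced between both jaws, with its lid still screwed on (y of jar_center in the frame of clamp between 0.061 and 0.07 m and x of jar_center in the frame of clamp between -0.03 and 0.03 m and z of jar_center in the frame of clamp below 0.044 m and angle between jar_center's own z axis and vertical below 0.1 rad and value of joint jaw above 0.0445 m and z of lid_center in the frame of jar_center below 0.0585 m), for 0.2 s.
2. the lid is unscrewed and off its threads while the jar is braced (z of lid_center in the frame of jar_center above 0.066 m and value of joint jaw above 0.041 m and z of jar_center in the frame of clamp below 0.046 m), for 0.1 s.
At the end, for the whole second after the job is handed in: Lid held still by the fingers alone, level (0.2 rad), within 20 mm of the jar's axis, its edge 3 to 45 mm above the mouth, turned 49 to 131 degrees from tight; jar upright on the clamp plate within 35 mm of the jaws' middle, at the fixed jaw (8 mm), sliding jaw within 7 mm of home (z of lid_center in the frame of jar_center between 0.074 and 0.116 m and horizontal distance between lid_center and jar_center below 0.02 m and angle between lid_center's own z axis and vertical below 0.2 rad and contact force between the fingers and lid above 1 N and contact force between lid and jar below 0.1 N and linear speed of lid below 0.03 m/s and y of jar_center in the frame of clamp between 0.058 and 0.071 m and x of jar_center in the frame of clamp between -0.035 and 0.035 m and z of jar_center in the frame of clamp below 0.044 m and angle between jar_center's own z axis and vertical below 0.1 rad and value of joint jaw above 0.041 m and angle between the x axis of lid_center and the x axis of jar_center, either way round above 0.85 rad); the arm keeps its last pose, push and grip.
It fails at once if the jar is tipped over (angle between jar_center's own z axis and vertical above 0.5 rad).
It fails at once if a bystander is moved by more than 30 mm (distance of any of tin_center, grinder, pliers, discs, driver from where it was at the start of the episode above 0.03 m).
It also fails if it takes over 70 s, if anything falls off the work surface, if the arm or the gripper's body presses on something with over 40 N, if the wrist force passes 120 N, or if a joint passes its speed limit or range.

## Robot

A 6-joint arm with a two-finger parallel gripper is mounted at the origin on the work surface. World frame = base frame: x ahead of the robot, y to its left, z up, the work surface at z = 0. Lengths are in m, angles in rad, forces in N, time in s.
With the tool pointing down it reaches from about 0.35 to 0.775 m from the base axis. Payload 7.3 kg.
Tool frame: the origin (TCP) lies at the very end of the fingers, on their centre line; the grasp point (between the pads) lies 19 mm behind it; z points along the fingers, y is the direction in which the jaws open and shut (so a half turn about z gives the same grasp; the last joint's range is limited). The gripper opens to 92 mm and grips with 3 to 60 N. Pads are 19 mm wide; open, the fingers measure 130 mm over their backs; the gripper's body (75 mm by 190 mm) begins 47 mm behind the grasp point.
Start: joints at [1.013, 0.342, 1.524, -0, 1.275, -0.146], TCP at [0.21, 0.481, 0.201] pointing down, gripper open.
Joint ranges: [-2.53, 2.53], [-0.77, 2.02], [0.04, 2.7], [-1, 4.14], [0.28, 2.66], [-3.11, 3.11]. Speed limits (rad/s): [2.57, 2.57, 3.14, 3.14, 3.14, 3.14].

## Interface

Orientations are given as [roll, pitch, yaw] about the fixed x, y, z axes, in that order (R = Rz(yaw) Ry(pitch) Rx(roll)).
In Python, from cell import robot gives the robot as it stands.
- The arm moves only by the tool apply_moves, never from a script. Its argument "plan" is a list of rows, each an object of numbers: "tx", "ty", "tz": the shift along the tool's x, y, z in m; "yaw": the turn about the tool's z in rad; "grip": the opening, from -1 (shut) to 1 (fully open), so that 0 is half open. In form: [{"tx": .., "ty": .., "tz": .., "yaw": .., "grip": ..}, ...]. A call has 1 to 8 rows; each row is the pose to reach, as a shift and turn from the pose commanded when the call began, along the tool's axes at that moment; what a row does not reach only later rows make up. A row lasts 1/8 s, in which the tool goes at most 62.5 mm and 10.7 degrees, less where a joint would pass 70% of its speed; a pose out of reach is approached as far as the arm can. A call with a gripper value outside its range is refused whole. The fingers move at their own pace and stop on an object; "force" is the grip in N (left out, the last holds). Time passes only in rows, so rows that repeat a pose let the fingers close. It gives the time, the measured TCP pose, the force and the opening at its end, in the units of the state.
- robot.observe(): the state, without advancing time (a new reading comes with each control period).
- robot.read_camera(name): name is "scene" or "top" or "wrist"; returns (picture, depth): 420x560x3 uint8, red, green, blue; 420x560 float32, m along the optical axis (not along the pixel's ray), 0 where there is no reading.
- robot.get_calibration(name): a dict with "camera_matrix" (3x3 intrinsics, pixels), "R" (3x3) and "t" (3): a world point X has camera coordinates R X + t. Camera axes: x right, y down, z forward; pixel columns grow to the right and rows downward; lengths in m; the calibration is good to about 2 mm. A picture is of the moment at which its call begins: read the wrist's pose just before it. get_calibration takes no time and is no camera call; for the wrist camera it gives the pose at the moment of the call.
- robot.hand_in(): hands the job in, once; it reports no verdict.
Trained networks look in the newest picture that a camera, given by its name, has taken for a name from the list of things; names that differ only in an ending like _2 or _b are one class to them, and where a whole thing is asked for, a point or a joint stands for the part that bears it (a point fixed in the world has none). Each returns a list of dicts, best first, with "confidence" (0 to 1); they miss things now and then, are a little off and sometimes report something else, mostly with a low value. They report only what shows in the picture. A call takes as long as a camera call. They do not tell look-alikes from the thing itself.
- robot.outline_of(label, camera): "region" (420x560 bool, what is visible of it) and "pixel" ([row, column] in pixels, amid what is visible of it).
- robot.tip_of(label, camera): "pixel" ([row, column] in pixels: a listed point, or the origin of a listed thing).
The state is a dict: "time": time; "qpos": joint angles; "qvel": joint speeds; "joint_efforts": joint torques, N m; "tool_pos": TCP position; "tool_rot": TCP orientation; "contact_force": force on the tool from outside, world axes, zero at the start; "torque": the same for the moment, N m; "opening": finger opening in m.
Only numpy, scipy, OpenCV 4.12 (cv2) and the standard library are available. Lean on these libraries where they do the work, as an engineer would, in place of code of your own. Each camera call takes 0.05 s, during which the arm holds its last target.

## Working session

There is one attempt and no reset: what is moved stays moved. The work goes in short steps, Python scripts to look and compute and a tool call to move; the robot and the scene stay as the last step left them, time stands still between calls to the robot, and variables do not carry over. Pictures are saved under pics/ and viewed, and the job is handed in when it is done.

Besides the shell and the picture viewer there is one more tool, called after "Request:" as name(argument=value, ...), one argument or row to a line, values as JSON. apply_moves: Moves the arm, as the interface text tells. Its arguments: {"type":"object","properties":{"plan":{"type":"array","items":{"type":"object","properties":{"tx":{"type":"number"},"ty":{"type":"number"},"tz":{"type":"number"},"yaw":{"type":"number"},"grip":{"type":"number"}}}},"force":{"type":"number"}},"required":["plan"]}

```bash
ls; mkdir -p pics
cat > h.py <<'E'
import numpy as np, cv2
from cell import robot
def save(n,p): cv2.imwrite('pics/'+n+'.png',p[:,:,::-1])
def w(cam,px,depth,cal=None):
    c=cal or robot.get_calibration(cam); K=np.array(c['camera_matrix']);R=np.array(c['R']);t=np.array(c['t'])
    r,cc=px; v=np.linalg.inv(K)@np.array([cc,r,1.])*depth
    return R.T@(v-t)
def atz(cam,px,z,cal=None):
    c=cal or robot.get_calibration(cam); K=np.array(c['camera_matrix']);R=np.array(c['R']);t=np.array(c['t'])
    d=R.T@(np.linalg.inv(K)@np.array([px[1],px[0],1.])); o=-R.T@t
    return o+d*(z-o[2])/d[2]
def cloud(cam,D):
    c=robot.get_calibration(cam); K=np.array(c['camera_matrix']);R=np.array(c['R']);t=np.array(c['t'])
    rr,cc=np.mgrid[:420,:560]
    v=np.stack([(cc-K[0,2])/K[0,0]*D,(rr-K[1,2])/K[1,1]*D,D],-1)
    return (v-t)@R
E
python3 - <<'E'
from h import *
s=robot.observe();print({k:np.round(v,3) for k,v in s.items()})
for c in ['top','scene']:
    p,D=robot.read_camera(c); save(c+'0',p); np.save(c+'0.npy',D)
    for l in ['lid_center','jar_mouth','jar_center','clamp','jaw_post','tin_center']:
        for d in robot.tip_of(l,c)[:3]:
            print(c,l,np.round(d['pixel']),round(d['confidence'],2))
E
```

```text
pics
{'time': np.float64(0.0), 'qpos': array([ 1.013,  0.343,  1.525, -0.   ,  1.275, -0.146]), 'qvel': array([-0.002, -0.001,  0.   , -0.   , -0.001, -0.001]), 'joint_efforts': array([-3.0000e-03, -4.3124e+01, -2.4422e+01,  7.1000e-02,  5.6000e-02,
       -0.0000e+00]), 'tool_pos': array([0.21 , 0.481, 0.2  ]), 'tool_rot': array([-3.14, -0.  ,  2.73]), 'contact_force': array([ 0.422, -0.049,  0.852]), 'torque': array([ 0.034, -0.007, -0.021]), 'opening': np.float64(0.092)}
top lid_center [275. 368.] 0.91
top lid_center [211. 326.] 0.8
top lid_center [223. 377.] 0.77
top jar_mouth [142. 300.] 0.69
top jar_mouth [318. 406.] 0.6
top jar_mouth [220. 379.] 0.57
top jar_center [312. 402.] 0.92
top jar_center [226. 376.] 0.78
top jar_center [301. 144.] 0.41
top jaw_post [207. 270.] 0.6
top tin_center [246. 442.] 0.82
scene lid_center [223. 189.] 0.74
scene lid_center [203. 196.] 0.67
scene lid_center [246. 242.] 0.65
scene jar_mouth [226. 191.] 0.8
scene jar_mouth [165. 160.] 0.64
scene jar_center [181. 163.] 0.86
scene jar_center [237. 194.] 0.85
scene clamp [239. 324.] 0.81
scene jaw_post [214. 302.] 0.56
scene jaw_post [184. 258.] 0.51
scene tin_center [233. 122.] 0.63
```

View pics/top0.png

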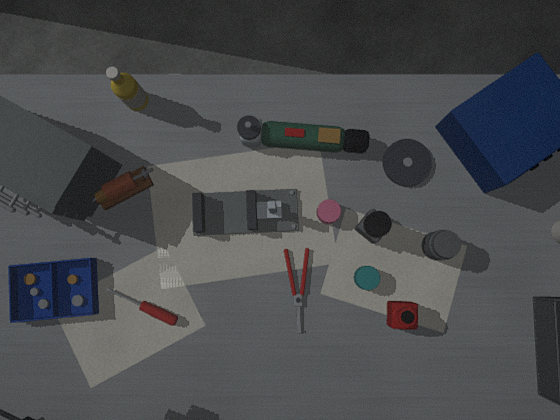

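View pics/scene0.png

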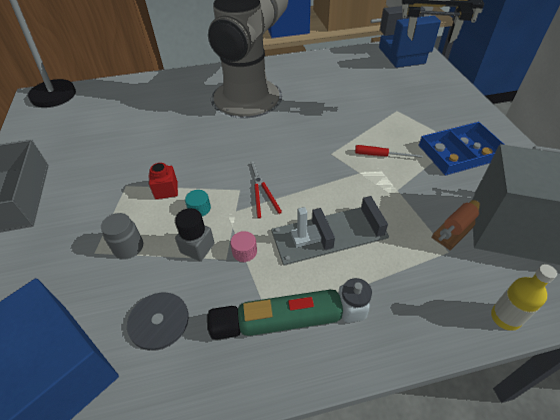

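The top view shows the jar with its black lid at about (223,376). The clamp is at (212,246), with its fixed jaw at column 198, its sliding jaw at 252 and its post at 273. The tin is at (244,441) and the pink and turquoise decoy lids are at (211,329) and (278,367). The red decoy jar is at (315,403).

```bash
cat > m.py <<'E'
from h import *
D=np.load('top0.npy');P=cloud('top',D)
p=cv2.imread('pics/top0.png')
np.set_printoptions(precision=4,suppress=True)
c=robot.get_calibration('top');print('cam',-np.array(c['R']).T@np.array(c['t']))
print(P[223,376],P[212,222],P[277,368])
def box(r0,r1,c0,c1,z0,z1):
    q=P[r0:r1,c0:c1].reshape(-1,3);d=D[r0:r1,c0:c1].ravel()
    return q[(d>0)&(q[:,2]>z0)&(q[:,2]<z1)]
def rect(q):
    (cx,cy),(w_,h_),a=cv2.minAreaRect((q[:,:2]*1000).astype(np.float32)); return cx,cy,w_,h_,a
lid=box(200,245,355,398,.09,.13);print('lid',len(lid),lid[:,2].min(),np.median(lid[:,2]),cv2.minEnclosingCircle((lid[:,:2]*1000).astype(np.float32)),lid.mean(0))
for z0,z1 in [(.05,.075),(.02,.08)]:
    b=box(200,255,345,400,z0,z1);print('body',len(b),rect(b))
cl=box(185,245,185,305,.004,.02);print('plate',len(cl),rect(cl))
for a,b in[(185,212),(238,263)]:
    q=box(180,245,a,b,.04,.06);print('jaw',len(q),rect(q),q.mean(0))
q=box(180,240,255,300,.095,.125);print('post',len(q),rect(q),q.mean(0))
tin=box(215,275,415,470,.07,.1);print('tin',cv2.minEnclosingCircle((tin[:,:2]*1000).astype(np.float32)))
im=cv2.resize(p[170:270,180:480],None,fx=2.6,fy=2.6,interpolation=cv2.INTER_CUBIC);cv2.imwrite('pics/crop.png',np.clip(im*1.8,0,255))
E
python3 m.py
```

```text
cam [ 0.4745 -0.0176  1.1195]
[ 0.5681 -0.2013  0.1101] [0.6017 0.143  0.0156] [ 0.4521 -0.1935  0.0419]
lid 535 0.09047428550341534 0.1080957208868366 ((568.1602172851562, -206.76686096191406), 27.90106964111328) [ 0.5673 -0.2054  0.1075]
body 165 (567.5143432617188, -206.63082885742188, 58.0052604675293, 58.359249114990234, 50.8907585144043)
body 238 (567.5068969726562, -206.55758666992188, 58.35454559326172, 58.22871398925781, 50.55529022216797)
plate 3233 (597.6194458007812, 92.85252380371094, 141.08416748046875, 281.5755615234375, 0.19373872876167297)
jaw 396 (597.3538208007812, 196.10191345214844, 89.48898315429688, 23.340314865112305, 2.404526710510254) [0.5976 0.1955 0.0494]
jaw 390 (604.3230590820312, 72.40196228027344, 89.85305786132812, 22.12755584716797, 2.9544079303741455) [0.604  0.072  0.0497]
post 73 (606.7813720703125, 23.893146514892578, 17.7817325592041, 17.328184127807617, 1.182730793952942) [0.6065 0.0233 0.1086]
tin ((525.5010375976562, -358.71417236328125), 30.587596893310547)[ WARN:0@0.662] global loadsave.cpp:1063 imwrite_ Unsupported depth image for selected encoder is fallbacked to CV_8U.
```

Run:
```python
from h import *
np.set_printoptions(precision=4,suppress=True)
D=np.load('scene0.npy');P=cloud('scene',D)
c=robot.get_calibration('scene');print('cam',-np.array(c['R']).T@np.array(c['t']))
print(P[210,190],P[234,200],P[214,302])
for l in ['jar_center','lid_center','clamp','jaw']:
  for d in robot.outline_of(l,'scene'):
    m=d['region'];q=P[m];print(l,d['pixel'],d['confidence'],m.sum(),q.mean(0),q[:,2].min(),q[:,2].max())
```

```text
cam [ 1.1071 -0.1218  0.7134]
[ 0.5513 -0.2034  0.1089] [ 0.5922 -0.1924  0.0758] [0.6183 0.0183 0.1088]
jar_center [179.3, 161.0] 0.75 868 [ 0.3928 -0.2692  0.0544] -0.0027926361596283924 0.713362262468147
jar_center [243.5, 197.4] 0.57 686 [ 0.5948 -0.2071  0.0415] -0.0031460075154085463 0.713362262468147
lid_center [223.3, 189.1] 0.68 754 [ 0.5845 -0.2083  0.1035] 0.06675663511511519 0.713362262468147
lid_center [198.0, 199.7] 0.58 466 [ 0.4628 -0.1927  0.0368] -0.0002014970905139449 0.713362262468147
clamp [234.4, 323.5] 0.6 4594 [0.6168 0.0832 0.0263] -0.0032750924717737805 0.713362262468147
clamp [321.0, 158.6] 0.33 2673 [ 0.7317 -0.2975  0.0148] -0.0005598127987749576 0.713362262468147
jaw [229.4, 313.8] 0.65 1240 [0.6153 0.0425 0.0471] -0.002458695889775283 0.713362262468147
```

View pics/crop.png

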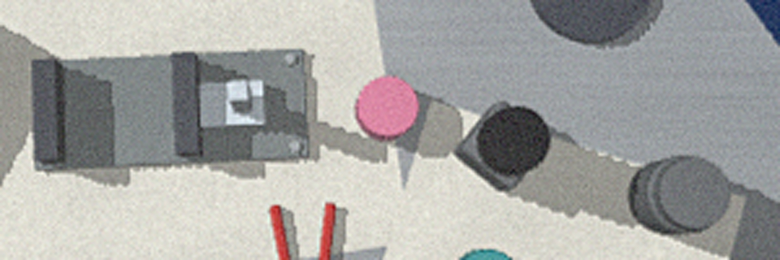

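```bash
cat >> h.py <<'E'
def go(x,y,z,yaw):
    s=robot.observe();p=np.array(s['tool_pos']);a=s['tool_rot'][2]
    d=np.array([x,y,z])-p; dy=(yaw-a+np.pi)%(2*np.pi)-np.pi
    print('pos',np.round(p,4),'rot',np.round(s['tool_rot'],4),'F',np.round(s['contact_force'],1),'op',round(float(s['opening']),4),'t',round(float(s['time']),2),'q',np.round(s['qpos'],2))
    print('tx %.4f ty %.4f tz %.4f yaw %.4f'%(d[0]*np.cos(a)+d[1]*np.sin(a), d[0]*np.sin(a)-d[1]*np.cos(a), -d[2], -dy))
E
python3 -c "
from h import *
go(.568,-.2067,.2,2.45)"
```

```text
pos [0.2101 0.4812 0.201 ] rot [3.1415 0.     2.7298] F [ 0.4  0.2 -0.3] op 0.0916 t 0.9 q [ 1.01  0.34  1.52  0.    1.28 -0.15]
tx -0.6033 ty -0.4871 tz 0.0010 yaw 0.2798
```

Request:
apply_moves(
  plan=[
    {"tx": -0.045,"ty": -0.036,"tz": 0,"yaw": 0.02,"grip": 1},
    {"tx": -0.09,"ty": -0.073,"tz": 0,"yaw": 0.04,"grip": 1},
    {"tx": -0.135,"ty": -0.109,"tz": 0,"yaw": 0.06,"grip": 1},
    {"tx": -0.18,"ty": -0.145,"tz": 0,"yaw": 0.08,"grip": 1},
    {"tx": -0.226,"ty": -0.182,"tz": 0,"yaw": 0.1,"grip": 1},
    {"tx": -0.271,"ty": -0.219,"tz": 0,"yaw": 0.12,"grip": 1},
    {"tx": -0.316,"ty": -0.255,"tz": 0,"yaw": 0.14,"grip": 1},
    {"tx": -0.361,"ty": -0.291,"tz": 0,"yaw": 0.16,"grip": 1},
  ],
)

```text
time: 1.9
tool_pos: [0.4252, 0.0682, 0.2012]
tool_rot: [3.141, 0.001, 2.569]
contact_force: [1.3, 0.0, -0.2]
opening: 0.0919
```

```bash
python3 -c "
from h import *
go(.568,-.2067,.2,2.45)"
```

```text
pos [0.4252 0.0682 0.2012] rot [3.1408e+00 7.0000e-04 2.5689e+00] F [ 1.3  0.  -0.2] op 0.0919 t 1.9 q [-0.02  0.17  1.76  0.    1.21 -1.02]
tx -0.2689 ty -0.1537 tz 0.0012 yaw 0.1189
```

Request:
apply_moves(
  plan=[
    {"tx": -0.045,"ty": -0.026,"tz": 0,"yaw": 0.02,"grip": 1},
    {"tx": -0.09,"ty": -0.051,"tz": 0,"yaw": 0.04,"grip": 1},
    {"tx": -0.135,"ty": -0.077,"tz": 0,"yaw": 0.06,"grip": 1},
    {"tx": -0.18,"ty": -0.103,"tz": 0,"yaw": 0.08,"grip": 1},
    {"tx": -0.225,"ty": -0.129,"tz": 0,"yaw": 0.1,"grip": 1},
    {"tx": -0.269,"ty": -0.154,"tz": 0.0,"yaw": 0.119,"grip": 1},
    {"tx": -0.269,"ty": -0.154,"tz": 0.0,"yaw": 0.119,"grip": 1},
  ],
)

```text
time: 2.78
tool_pos: [0.5679, -0.2082, 0.1998]
tool_rot: [-3.141, -0.0, 2.447]
contact_force: [-0.7, 1.3, -0.1]
opening: 0.0918
```

Run:
```python
from h import *
np.set_printoptions(precision=4,suppress=True)
go(.568,-.2067,.2,2.45)
p,D=robot.read_camera('wrist');save('w1',p);P=cloud('wrist',D)
m=(D>0)&(P[...,2]>.1)&(P[...,2]<.115);q=P[m];print(len(q),q.mean(0),cv2.minEnclosingCircle((q[:,:2]*1000).astype(np.float32)))
m=(D>0)&(P[...,2]>.05)&(P[...,2]<.07);q=P[m];print(len(q),cv2.minAreaRect((q[:,:2]*1000).astype(np.float32)))
```

```text
pos [ 0.5679 -0.2082  0.1998] rot [-3.1411 -0.0001  2.4472] F [-0.7  1.3 -0.1] op 0.0918 t 2.77 q [-0.48  0.49  1.29 -0.    1.36 -1.35]
tx 0.0009 ty 0.0012 tz -0.0002 yaw -0.0028
3102 [ 0.575  -0.1564  0.109 ] ((587.2444458007812, -98.63555908203125), 135.53518676757812)
7664 ((581.5426025390625, -138.63677978515625), (525.6104736328125, 283.5506896972656), 56.009307861328125)
```

View pics/w1.png

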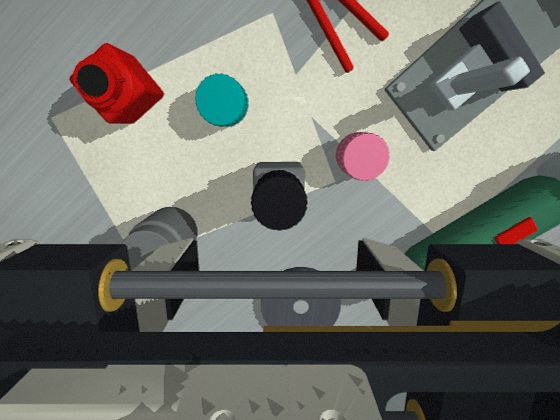

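The wrist view shows the black lid at (200,279). The jar's flat side is parallel to the gripper axis, so the jar's yaw matches the 140.7° measured from above. Now I'll refine the lid position from this image.

Run:
```python
from h import *
np.set_printoptions(precision=4,suppress=True)
p,D=robot.read_camera('wrist');P=cloud('wrist',D)
sub=np.zeros(D.shape,bool);sub[150:235,245:312]=1
for z0,z1 in[(.103,.115),(.06,.07)]:
  m=sub&(D>0)&(P[...,2]>z0)&(P[...,2]<z1);q=P[m];print(len(q),q.mean(0),cv2.minEnclosingCircle((q[:,:2]*1000).astype(np.float32)),cv2.minAreaRect((q[:,:2]*1000).astype(np.float32)))
```

```text
2407 [ 0.5676 -0.2049  0.1094] ((568.7626342773438, -205.81997680664062), 27.79975128173828) ((568.4666137695312, -205.417724609375), (54.70579147338867, 54.14992141723633), 48.90052795410156)
249 [ 0.5512 -0.1918  0.0618] ((556.6997680664062, -196.06076049804688), 27.910648345947266) ((554.3698120117188, -194.03407287597656), (54.49013137817383, 19.442081451416016), 48.98137664794922)
```

Request:
apply_moves(
  plan=[
    {"tx": 0.001,"ty": 0.0016,"tz": 0.03,"yaw": 0.0,"grip": 1},
    {"tx": 0.001,"ty": 0.0016,"tz": 0.065,"yaw": 0.0,"grip": 1},
    {"tx": 0.001,"ty": 0.0016,"tz": 0.1,"yaw": 0.0,"grip": 1},
    {"tx": 0.001,"ty": 0.0016,"tz": 0.12,"yaw": 0.0,"grip": 1},
    {"tx": 0.001,"ty": 0.0016,"tz": 0.129,"yaw": 0.0,"grip": 1},
    {"tx": 0.001,"ty": 0.0016,"tz": 0.129,"yaw": 0.0,"grip": 1},
  ],
  force=40,
)

```text
time: 3.62
tool_pos: [0.5675, -0.2024, 0.0722]
tool_rot: [3.141, -0.0, 2.452]
contact_force: [0.1, 0.3, 0.1]
opening: 0.0916
```

Request:
apply_moves(
  plan=[
    {"grip": 0.2,"tx": 0,"ty": 0,"tz": 0,"yaw": 0},
    {"grip": -0.2,"tx": 0,"ty": 0,"tz": 0,"yaw": 0},
    {"grip": -1,"tx": 0,"ty": 0,"tz": 0,"yaw": 0},
    {"grip": -1,"tx": 0,"ty": 0,"tz": 0,"yaw": 0},
    {"grip": -1,"tx": 0,"ty": 0,"tz": 0,"yaw": 0},
    {"grip": -1,"tx": 0,"ty": 0,"tz": 0,"yaw": 0},
  ],
  force=40,
)

```text
time: 4.38
tool_pos: [0.5675, -0.2036, 0.0721]
tool_rot: [-3.141, 0.0, 2.451]
contact_force: [-2.4, -1.7, 3.0]
opening: 0.0528
```

Request:
apply_moves(
  plan=[
    {"grip": -1,"tx": 0,"ty": 0,"tz": -0.01,"yaw": 0},
    {"grip": -1,"tx": 0,"ty": 0,"tz": -0.03,"yaw": 0},
    {"grip": -1,"tx": 0,"ty": 0,"tz": -0.06,"yaw": 0},
    {"grip": -1,"tx": 0,"ty": 0,"tz": -0.09,"yaw": 0},
    {"grip": -1,"tx": 0,"ty": 0,"tz": -0.11,"yaw": 0},
    {"grip": -1,"tx": 0,"ty": 0,"tz": -0.12,"yaw": 0},
    {"grip": -1,"tx": 0,"ty": 0,"tz": -0.12,"yaw": 0},
  ],
)

```text
time: 5.25
tool_pos: [0.5676, -0.203, 0.1919]
tool_rot: [3.141, 0.0, 2.451]
contact_force: [0.3, 0.6, -6.1]
opening: 0.0531
```

Run:
```python
from h import *
go(.600,.15,.195,1.621)
p,D=robot.read_camera('scene');save('s2',p)
```

```text
pos [ 0.5676 -0.203   0.1919] rot [3.1412 0.     2.4509] F [ 0.3  0.6 -6.1] op 0.0531 t 5.25 q [-0.47  0.49  1.31  0.    1.34 -1.35]
tx 0.1999 ty 0.2927 tz -0.0031 yaw 0.8299
```

View pics/s2.png

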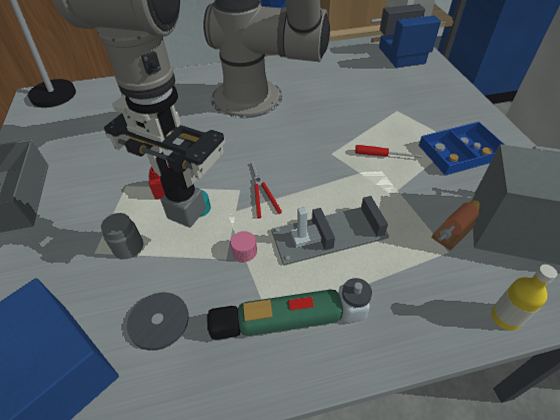

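The jar hangs upright in the gripper at about (207,185), with a measured load of about 6 N. I'll carry it over the clamp, higher than the post.

Request:
apply_moves(
  plan=[
    {"grip": -1,"tx": 0.01,"ty": 0.015,"tz": -0.02,"yaw": 0.05},
    {"grip": -1,"tx": 0.035,"ty": 0.05,"tz": -0.04,"yaw": 0.15},
    {"grip": -1,"tx": 0.065,"ty": 0.095,"tz": -0.04,"yaw": 0.28},
    {"grip": -1,"tx": 0.1,"ty": 0.147,"tz": -0.04,"yaw": 0.41},
    {"grip": -1,"tx": 0.135,"ty": 0.198,"tz": -0.04,"yaw": 0.55},
    {"grip": -1,"tx": 0.167,"ty": 0.245,"tz": -0.04,"yaw": 0.69},
    {"grip": -1,"tx": 0.19,"ty": 0.278,"tz": -0.04,"yaw": 0.79},
    {"grip": -1,"tx": 0.2,"ty": 0.293,"tz": -0.04,"yaw": 0.83},
  ],
)

```text
time: 6.3
tool_pos: [0.5992, 0.153, 0.2301]
tool_rot: [-3.139, -0.001, 1.622]
contact_force: [-0.0, -0.5, -5.2]
opening: 0.053
```

Request:
apply_moves(
  plan=[
    {"grip": -1,"tx": 0,"ty": 0,"tz": 0,"yaw": 0},
    {"grip": -1,"tx": 0,"ty": 0,"tz": 0,"yaw": 0},
  ],
)

```text
time: 6.55
tool_pos: [0.5998, 0.1491, 0.231]
tool_rot: [-3.14, 0.001, 1.621]
contact_force: [-0.7, -1.2, -4.5]
opening: 0.0529
```

Run:
```python
from h import *
np.set_printoptions(precision=4,suppress=True)
go(.600,.15,.195,1.621)
for c in['top','scene','wrist']:
    p,D=robot.read_camera(c);save(c+'3',p);np.save(c+'3.npy',D)
    P=cloud(c,D)
    np.save(c+'3P.npy',P)
```

```text
pos [0.5998 0.1491 0.231 ] rot [-3.14    0.0006  1.6211] F [-0.7 -1.2 -4.5] op 0.0529 t 6.55 q [ 0.12  0.5   1.19 -0.    1.45  0.07]
tx 0.0009 ty 0.0002 tz 0.0360 yaw 0.0001
```

View pics/wrist3.png

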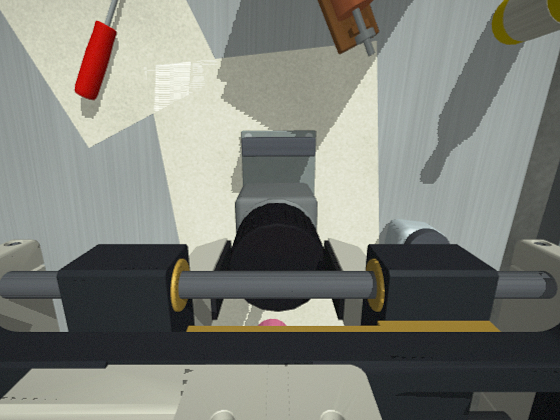

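View pics/scene3.png

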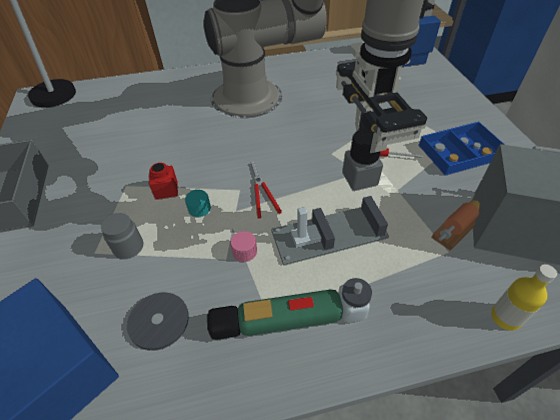

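View pics/top3.png

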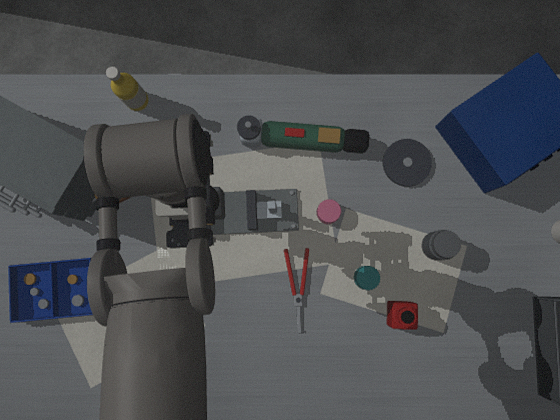

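The wrist view shows the jar's shoulder edge (rows 183–215) parallel to the fixed jaw at row 146. Both sit around column 278. Next I'll measure the jar's offset from the jaw.

Run:
```python
from h import *
np.set_printoptions(precision=4,suppress=True)
P=np.load('wrist3P.npy');D=np.load('wrist3.npy')
def sel(r0,r1,c0,c1,z0,z1):
    q=P[r0:r1,c0:c1].reshape(-1,3);return q[(q[:,2]>z0)&(q[:,2]<z1)]
q=sel(120,175,235,325,.042,.06);print('fixed jaw',q.mean(0),q.min(0),q.max(0),cv2.minAreaRect((q[:,:2]*1000).astype(np.float32)))
q=sel(175,225,225,330,.15,.25);print(P[195,278],P[187,278],P[250,278])
z=np.median(P[190:198,260:300,2]);print(z)
q=sel(175,225,225,330,z-.004,z+.004);print('shoulder',len(q),q.mean(0),q.min(0),q.max(0),cv2.minAreaRect((q[:,:2]*1000).astype(np.float32)))
P=np.load('scene3P.npy')
def comp(q):return cv2.minAreaRect((q[:,:2]*1000).astype(np.float32))
q=sel(190,245,355,395,.046,.054);print('fixed scene',len(q),q.mean(0),comp(q))
q=sel(190,245,310,337,.046,.054);print('slid scene',len(q),q.mean(0),comp(q))
q=sel(200,220,290,312,.104,.115);print('post scene',len(q),q.mean(0))
```

```text
fixed jaw [0.5987 0.1963 0.0507] [0.5549 0.1831 0.0478] [0.6441 0.2088 0.0535] ((599.11865234375, 195.92185974121094), (89.209716796875, 21.658849716186523), 2.8289029598236084)
[0.5993 0.1741 0.2131] [0.5993 0.174  0.1846] [0.6    0.1569 0.2692]
0.20843668454708886
shoulder 166 [0.5967 0.1738 0.2085] [0.5709 0.1712 0.2045] [0.6254 0.1756 0.2124] ((598.0650024414062, 173.49908447265625), (54.55955123901367, 1.9417915344238281), 2.842435359954834)
fixed scene 318 [0.6024 0.1921 0.0497] ((600.0855102539062, 192.5550994873047), (91.81990051269531, 23.052152633666992), 4.281179428100586)
slid scene 335 [0.6092 0.0684 0.0499] ((607.4696655273438, 68.84478759765625), (90.31658935546875, 22.836828231811523), 3.6332926750183105)
post scene 69 [0.6109 0.0194 0.109 ]
```

Request:
apply_moves(
  plan=[
    {"grip": -1,"tx": 0.002,"ty": 0.001,"tz": 0.01,"yaw": 0},
    {"grip": -1,"tx": 0.004,"ty": 0.001,"tz": 0.035,"yaw": 0},
    {"grip": -1,"tx": 0.004,"ty": 0.001,"tz": 0.065,"yaw": 0},
    {"grip": -1,"tx": 0.004,"ty": 0.001,"tz": 0.095,"yaw": 0},
    {"grip": -1,"tx": 0.004,"ty": 0.001,"tz": 0.12,"yaw": 0},
    {"grip": -1,"tx": 0.004,"ty": 0.001,"tz": 0.137,"yaw": 0},
    {"grip": -1,"tx": 0.004,"ty": 0.001,"tz": 0.143,"yaw": 0},
    {"grip": -1,"tx": 0.004,"ty": 0.001,"tz": 0.143,"yaw": 0},
  ],
)

```text
time: 7.7
tool_pos: [0.6011, 0.1541, 0.0891]
tool_rot: [3.141, -0.0, 1.621]
contact_force: [-0.2, 0.8, -6.1]
opening: 0.0525
```

Request:
apply_moves(
  plan=[
    {"grip": -1,"tx": 0,"ty": 0,"tz": 0.001,"yaw": 0},
    {"grip": -1,"tx": 0,"ty": 0,"tz": 0.002,"yaw": 0},
    {"grip": -1,"tx": 0,"ty": 0,"tz": 0.003,"yaw": 0},
    {"grip": -1,"tx": 0,"ty": 0,"tz": 0.004,"yaw": 0},
    {"grip": -1,"tx": 0,"ty": 0,"tz": 0.004,"yaw": 0},
  ],
)

```text
time: 8.32
tool_pos: [0.6009, 0.1541, 0.0848]
tool_rot: [-3.141, -0.0, 1.621]
contact_force: [-0.0, 1.3, -5.4]
opening: 0.053
```

Request:
apply_moves(
  plan=[
    {"grip": -1,"tx": 0,"ty": 0,"tz": 0.001,"yaw": 0},
    {"grip": -1,"tx": 0,"ty": 0,"tz": 0.002,"yaw": 0},
    {"grip": -1,"tx": 0,"ty": 0,"tz": 0.0025,"yaw": 0},
    {"grip": -1,"tx": 0,"ty": 0,"tz": 0.0025,"yaw": 0},
  ],
)

```text
time: 8.82
tool_pos: [0.6009, 0.1541, 0.0824]
tool_rot: [3.142, -0.0, 1.621]
contact_force: [-0.1, 0.9, -5.9]
opening: 0.0527
```

Request:
apply_moves(
  plan=[
    {"grip": -1,"tx": 0,"ty": 0,"tz": 0.0005,"yaw": 0},
    {"grip": -1,"tx": 0,"ty": 0,"tz": 0.001,"yaw": 0},
    {"grip": -1,"tx": 0,"ty": 0,"tz": 0.0015,"yaw": 0},
    {"grip": -1,"tx": 0,"ty": 0,"tz": 0.0015,"yaw": 0},
  ],
)

```text
time: 9.32
tool_pos: [0.601, 0.1542, 0.082]
tool_rot: [3.141, -0.0, 1.621]
contact_force: [-3.9, 0.1, 5.3]
opening: 0.0528
```

Request:
apply_moves(
  plan=[
    {"grip": 1,"tx": 0,"ty": 0,"tz": 0,"yaw": 0},
    {"grip": 1,"tx": 0,"ty": 0,"tz": 0,"yaw": 0},
    {"grip": 1,"tx": 0,"ty": 0,"tz": 0,"yaw": 0},
    {"grip": 1,"tx": 0,"ty": 0,"tz": -0.015,"yaw": 0},
    {"grip": 1,"tx": 0,"ty": 0,"tz": -0.05,"yaw": 0},
    {"grip": 1,"tx": 0,"ty": 0,"tz": -0.09,"yaw": 0},
    {"grip": 1,"tx": 0,"ty": 0,"tz": -0.09,"yaw": 0},
  ],
)

```text
time: 10.2
tool_pos: [0.6033, 0.1544, 0.1759]
tool_rot: [3.133, -0.001, 1.621]
contact_force: [-0.1, 0.1, 0.5]
opening: 0.0919
```

Run:
```python
from h import *
np.set_printoptions(precision=4,suppress=True)
go(.6068,.024,.172,1.621)
p,D=robot.read_camera('wrist');save('w4',p)
```

```text
pos [0.6033 0.1544 0.1759] rot [ 3.1327 -0.0008  1.6209] F [-0.1  0.1  0.5] op 0.0919 t 10.2 q [0.13 0.54 1.28 0.   1.31 0.08]
tx -0.1305 ty -0.0030 tz 0.0039 yaw -0.0001
```

View pics/w4.png

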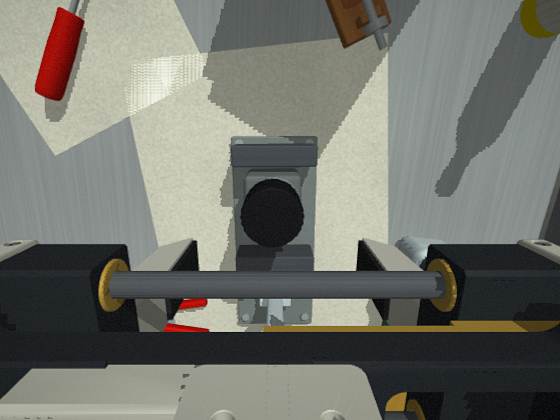

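The jar stands upright on the plate with its lid at (210,273), square between the jaws. Next is the post.

Request:
apply_moves(
  plan=[
    {"grip": 1,"tx": -0.015,"ty": 0,"tz": 0,"yaw": 0},
    {"grip": 1,"tx": -0.045,"ty": 0,"tz": 0,"yaw": 0},
    {"grip": 1,"tx": -0.08,"ty": -0.001,"tz": 0,"yaw": 0},
    {"grip": 1,"tx": -0.115,"ty": -0.001,"tz": 0,"yaw": 0},
    {"grip": 1,"tx": -0.13,"ty": -0.001,"tz": 0,"yaw": 0},
    {"grip": 1,"tx": -0.13,"ty": -0.001,"tz": 0,"yaw": 0},
    {"grip": 1,"tx": -0.13,"ty": -0.001,"tz": 0,"yaw": 0},
  ],
)

```text
time: 11.12
tool_pos: [0.6062, 0.0251, 0.1707]
tool_rot: [-3.141, -0.001, 1.621]
contact_force: [-0.1, -0.7, 0.4]
opening: 0.0916
```

Run:
```python
from h import *
np.set_printoptions(precision=4,suppress=True)
go(.6068,.024,.08,1.621)
p,D=robot.read_camera('wrist');save('w5',p);P=cloud('wrist',D)
np.save('w5P.npy',P)
p,D=robot.read_camera('top');save('t5',p)
m=(P[...,2]>.045)&(P[...,2]<.055)
q=P[m];q=q[(abs(q[:,0]-.6)<.06)&(q[:,1]>.04)&(q[:,1]<.11)]; print('slid',len(q),cv2.minAreaRect((q[:,:2]*1000).astype(np.float32)))
q=P[m];q=q[(abs(q[:,0]-.6)<.06)&(q[:,1]>.17)&(q[:,1]<.23)]; print('fixed',len(q),cv2.minAreaRect((q[:,:2]*1000).astype(np.float32)))
q=P[(P[...,2]>.113)&(P[...,2]<.125)];q=q[(abs(q[:,0]-.6)<.05)&(q[:,1]>.09)&(q[:,1]<.21)];print('lid',len(q),q.mean(0),cv2.minEnclosingCircle((q[:,:2]*1000).astype(np.float32)))
q=P[(P[...,2]>.068)&(P[...,2]<.08)];q=q[(abs(q[:,0]-.6)<.05)&(q[:,1]>.09)&(q[:,1]<.21)];print('sh',len(q),q.mean(0),cv2.minAreaRect((q[:,:2]*1000).astype(np.float32)))
```

```text
pos [0.6062 0.0251 0.1707] rot [-3.1411 -0.0006  1.6215] F [-0.1 -0.7  0.4] op 0.0916 t 11.12 q [-0.09  0.52  1.33  0.    1.29 -0.14]
tx -0.0012 ty 0.0005 tz 0.0907 yaw 0.0005
slid 1938 ((605.3917846679688, 72.21392822265625), (90.05165100097656, 21.223979949951172), 2.9722487926483154)
fixed 1803 ((598.913818359375, 195.37600708007812), (90.04801177978516, 21.0289249420166), 3.2649903297424316)
lid 4873 [0.5994 0.1506 0.1192] ((599.3507080078125, 150.65133666992188), 27.90472984313965)
sh 526 [0.6006 0.1281 0.0705] ((600.3899536132812, 132.26258850097656), (55.96326446533203, 20.150428771972656), 2.8121895790100098)
```

View pics/w5.png

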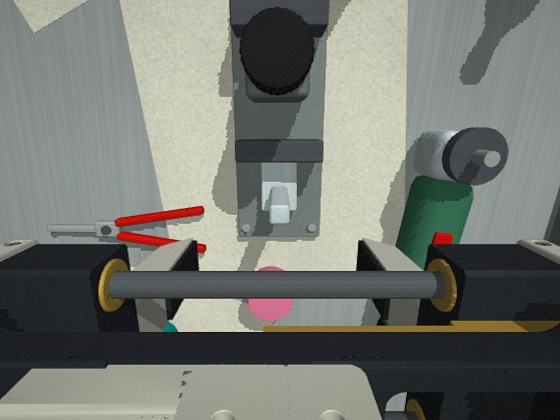

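View pics/t5.png

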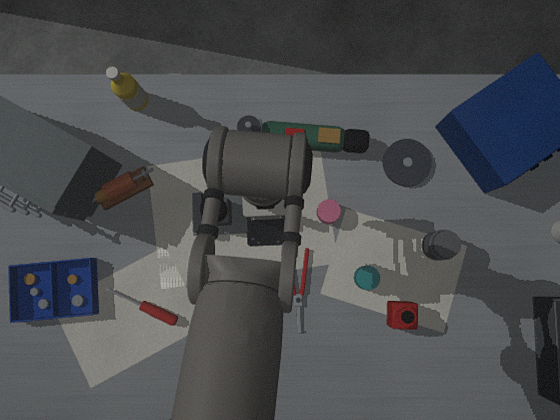

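The post is below and ahead of the camera at (198,279). From the wrist measurements, the fixed jaw face is at y≈0.185 and the sliding face at about 0.083. The jar centre is at 0.1507, so the jaw needs to travel about 44 mm. I'll descend onto the post.

Request:
apply_moves(
  plan=[
    {"grip": 1,"tx": -0.001,"ty": 0.001,"tz": 0.015,"yaw": 0},
    {"grip": 1,"tx": -0.001,"ty": 0.001,"tz": 0.04,"yaw": 0},
    {"grip": 1,"tx": -0.001,"ty": 0.001,"tz": 0.07,"yaw": 0},
    {"grip": 1,"tx": -0.001,"ty": 0.001,"tz": 0.088,"yaw": 0},
    {"grip": 0,"tx": -0.001,"ty": 0.001,"tz": 0.091,"yaw": 0},
    {"grip": -0.3,"tx": -0.001,"ty": 0.001,"tz": 0.091,"yaw": 0},
    {"grip": -1,"tx": -0.001,"ty": 0.001,"tz": 0.091,"yaw": 0},
    {"grip": -1,"tx": -0.001,"ty": 0.001,"tz": 0.091,"yaw": 0},
  ],
  force=25,
)

```text
time: 12.22
tool_pos: [0.6079, 0.0232, 0.0807]
tool_rot: [3.14, 0.0, 1.621]
contact_force: [-0.2, 0.6, 0.1]
opening: 0.0564
```

Request:
apply_moves(
  plan=[
    {"grip": -1,"tx": 0,"ty": 0,"tz": 0,"yaw": 0},
    {"grip": -1,"tx": 0,"ty": 0,"tz": 0,"yaw": 0},
    {"grip": -1,"tx": 0,"ty": 0,"tz": 0,"yaw": 0},
    {"grip": -1,"tx": 0,"ty": 0,"tz": 0,"yaw": 0},
  ],
)

```text
time: 12.72
tool_pos: [0.608, 0.0233, 0.0799]
tool_rot: [3.14, -0.0, 1.621]
contact_force: [-0.4, -0.3, -3.0]
opening: 0.0175
```

Request:
apply_moves(
  plan=[
    {"grip": -1,"tx": 0.003,"ty": 0,"tz": 0,"yaw": 0},
    {"grip": -1,"tx": 0.008,"ty": 0,"tz": 0,"yaw": 0},
    {"grip": -1,"tx": 0.014,"ty": 0,"tz": 0,"yaw": 0},
    {"grip": -1,"tx": 0.02,"ty": 0,"tz": 0,"yaw": 0},
    {"grip": -1,"tx": 0.026,"ty": 0,"tz": 0,"yaw": 0},
    {"grip": -1,"tx": 0.031,"ty": 0,"tz": 0,"yaw": 0},
    {"grip": -1,"tx": 0.035,"ty": 0,"tz": 0,"yaw": 0},
    {"grip": -1,"tx": 0.036,"ty": 0,"tz": 0,"yaw": 0},
  ],
  force=40,
)

```text
time: 13.72
tool_pos: [0.6063, 0.056, 0.08]
tool_rot: [3.141, 0.005, 1.621]
contact_force: [1.3, -11.8, -0.7]
opening: 0.0172
```

Request:
apply_moves(
  plan=[
    {"grip": -1,"tx": 0.001,"ty": 0,"tz": 0,"yaw": 0},
    {"grip": -1,"tx": 0.002,"ty": 0,"tz": 0,"yaw": 0},
    {"grip": -1,"tx": 0.003,"ty": 0,"tz": 0,"yaw": 0},
    {"grip": -1,"tx": 0.004,"ty": 0,"tz": 0,"yaw": 0},
    {"grip": -1,"tx": 0.005,"ty": 0,"tz": 0,"yaw": 0},
  ],
)

```text
time: 14.35
tool_pos: [0.606, 0.0608, 0.08]
tool_rot: [3.141, 0.005, 1.62]
contact_force: [0.7, -11.9, -0.8]
opening: 0.017
```

Request:
apply_moves(
  plan=[
    {"grip": -1,"tx": 0.001,"ty": 0,"tz": 0,"yaw": 0},
    {"grip": -1,"tx": 0.002,"ty": 0,"tz": 0,"yaw": 0},
    {"grip": -1,"tx": 0.003,"ty": 0,"tz": 0,"yaw": 0},
    {"grip": -1,"tx": 0.004,"ty": 0,"tz": 0,"yaw": 0},
  ],
)

```text
time: 14.85
tool_pos: [0.6059, 0.0637, 0.08]
tool_rot: [3.141, 0.007, 1.62]
contact_force: [1.4, -16.0, -0.4]
opening: 0.0173
```

Request:
apply_moves(
  plan=[
    {"grip": -1,"tx": 0.001,"ty": 0,"tz": 0,"yaw": 0},
    {"grip": -1,"tx": 0.002,"ty": 0,"tz": 0,"yaw": 0},
  ],
)

```text
time: 15.1
tool_pos: [0.6058, 0.0657, 0.08]
tool_rot: [3.141, 0.006, 1.62]
contact_force: [1.6, -17.6, 0.2]
opening: 0.017
```

Force has risen to about 16–17 N, so the jar is now sliding with the jaw. I'll continue in 1 mm steps.

Request:
apply_moves(
  plan=[
    {"grip": -1,"tx": 0.001,"ty": 0,"tz": 0,"yaw": 0},
    {"grip": -1,"tx": 0.002,"ty": 0,"tz": 0,"yaw": 0},
  ],
)

```text
time: 15.35
tool_pos: [0.6057, 0.0674, 0.08]
tool_rot: [3.141, 0.007, 1.62]
contact_force: [1.6, -19.0, -0.3]
opening: 0.0169
```

Request:
apply_moves(
  plan=[
    {"grip": -1,"tx": 0.001,"ty": 0,"tz": 0,"yaw": 0},
    {"grip": -1,"tx": 0.002,"ty": 0,"tz": 0,"yaw": 0},
  ],
)

```text
time: 15.6
tool_pos: [0.6057, 0.0674, 0.08]
tool_rot: [3.141, 0.01, 1.62]
contact_force: [0.9, -26.8, -1.3]
opening: 0.017
```

Request:
apply_moves(
  plan=[
    {"grip": -1,"tx": 0.001,"ty": 0,"tz": 0,"yaw": 0},
    {"grip": -1,"tx": 0.002,"ty": 0,"tz": 0,"yaw": 0},
    {"grip": -1,"tx": 0.002,"ty": 0,"tz": 0,"yaw": 0},
  ],
)

```text
time: 15.98
tool_pos: [0.6057, 0.0674, 0.08]
tool_rot: [-3.142, 0.013, 1.62]
contact_force: [1.1, -31.4, -0.6]
opening: 0.0172
```

Run:
```python
from h import *
np.set_printoptions(precision=4,suppress=True)
go(.6057,.0674,.08,1.621)
p,D=robot.read_camera('wrist');save('w6',p);P=cloud('wrist',D)
m=(P[...,2]>.045)&(P[...,2]<.055)
q=P[m];q=q[(abs(q[:,0]-.6)<.06)&(q[:,1]>.09)&(q[:,1]<.15)]; print('slid',len(q),cv2.minAreaRect((q[:,:2]*1000).astype(np.float32)))
q=P[m];q=q[(abs(q[:,0]-.6)<.06)&(q[:,1]>.17)&(q[:,1]<.23)]; print('fixed',len(q),cv2.minAreaRect((q[:,:2]*1000).astype(np.float32)))
p,D=robot.read_camera('scene');save('s6',p)
```

```text
pos [0.6057 0.0674 0.08  ] rot [-3.1416  0.0125  1.6199] F [  1.1 -31.4  -0.6] op 0.0172 t 15.97 q [-0.01  0.61  1.44 -0.01  1.1  -0.05]
tx -0.0000 ty 0.0000 tz 0.0000 yaw -0.0011
slid 3615 ((603.1100463867188, 116.26583099365234), (90.0232162475586, 22.166357040405273), 3.18914532661438)
fixed 3273 ((598.8348999023438, 196.1576690673828), (90.22383880615234, 22.732635498046875), 3.0977070331573486)
```

View pics/w6.png

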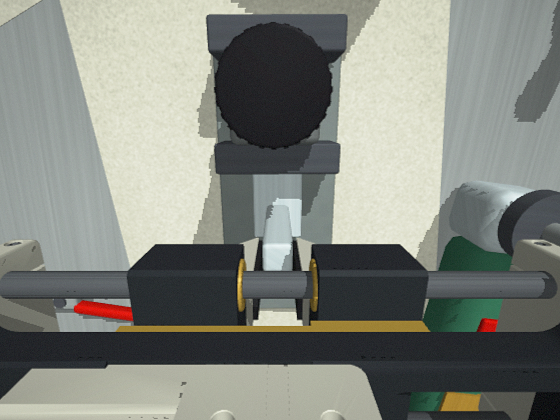

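View pics/s6.png

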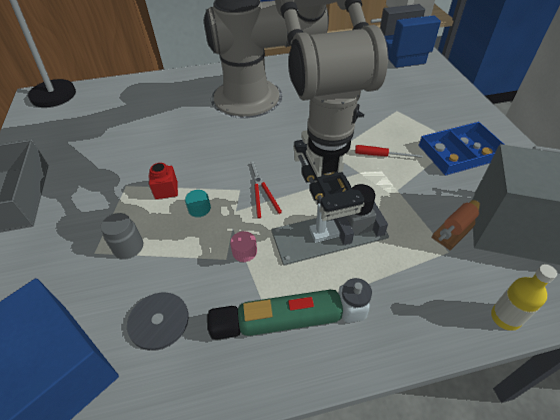

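The wrist view shows the lid at (85,273) and both jaws hard against the jar. The jaw centres are 79.9 mm apart, which matches the 58 mm jar plus one jaw thickness. I'll ease off, release the post and rise.

Request:
apply_moves(
  plan=[
    {"grip": -1,"tx": -0.002,"ty": 0,"tz": 0,"yaw": 0},
    {"grip": 1,"tx": -0.003,"ty": 0,"tz": 0,"yaw": 0},
    {"grip": 1,"tx": -0.003,"ty": 0,"tz": 0,"yaw": 0},
    {"grip": 1,"tx": -0.003,"ty": 0,"tz": 0,"yaw": 0},
    {"grip": 1,"tx": -0.003,"ty": 0,"tz": 0,"yaw": 0},
    {"grip": 1,"tx": -0.003,"ty": 0,"tz": -0.02,"yaw": 0},
    {"grip": 1,"tx": -0.003,"ty": 0,"tz": -0.06,"yaw": 0},
    {"grip": 1,"tx": -0.003,"ty": 0,"tz": -0.08,"yaw": 0},
  ],
)

```text
time: 17.08
tool_pos: [0.6058, 0.0736, 0.1622]
tool_rot: [3.139, 0.0, 1.621]
contact_force: [-0.7, 0.0, -0.1]
opening: 0.0824
```

Request:
apply_moves(
  plan=[
    {"grip": 1,"tx": 0,"ty": 0,"tz": -0.01,"yaw": 0},
    {"grip": 1,"tx": 0,"ty": 0,"tz": -0.01,"yaw": 0},
    {"grip": 1,"tx": 0,"ty": 0,"tz": -0.01,"yaw": 0},
  ],
)

```text
time: 17.45
tool_pos: [0.6044, 0.0733, 0.1687]
tool_rot: [-3.14, -0.0, 1.621]
contact_force: [1.2, -0.4, 0.2]
opening: 0.0921
```

```bash
cat > m2.py <<'E'
from h import *
import sys
np.set_printoptions(precision=4,suppress=True)
go(.600,.156,.172,1.621)
p,D=robot.read_camera('wrist');save(sys.argv[1],p);P=cloud('wrist',D)
m=(P[...,2]>.045)&(P[...,2]<.055)
q=P[m];q=q[(abs(q[:,0]-.6)<.06)&(q[:,1]>.09)&(q[:,1]<.15)]; print('slid',len(q),cv2.minAreaRect((q[:,:2]*1000).astype(np.float32)))
q=P[m];q=q[(abs(q[:,0]-.6)<.06)&(q[:,1]>.17)&(q[:,1]<.23)]; print('fixed',len(q),cv2.minAreaRect((q[:,:2]*1000).astype(np.float32)))
q=P[(P[...,2]>.113)&(P[...,2]<.125)];q=q[(abs(q[:,0]-.6)<.05)&(q[:,1]>.1)&(q[:,1]<.21)];print('lid',len(q),q.mean(0),cv2.minEnclosingCircle((q[:,:2]*1000).astype(np.float32)))
E
python3 m2.py w7
```

```text
pos [0.6044 0.0733 0.1687] rot [-3.1396 -0.0002  1.6209] F [ 1.2 -0.4  0.2] op 0.0921 t 17.45 q [-0.01  0.52  1.33  0.    1.29 -0.06]
tx 0.0829 ty -0.0002 tz -0.0033 yaw -0.0001
slid 1860 ((603.1270751953125, 116.16996765136719), (90.0115737915039, 21.290546417236328), 2.937664747238159)
fixed 2077 ((598.8367919921875, 196.06642150878906), (90.25479125976562, 22.442584991455078), 2.977597236633301)
lid 4210 [0.5993 0.1566 0.119 ] ((599.3276977539062, 156.10325622558594), 27.685203552246094)
```

View pics/w7.png

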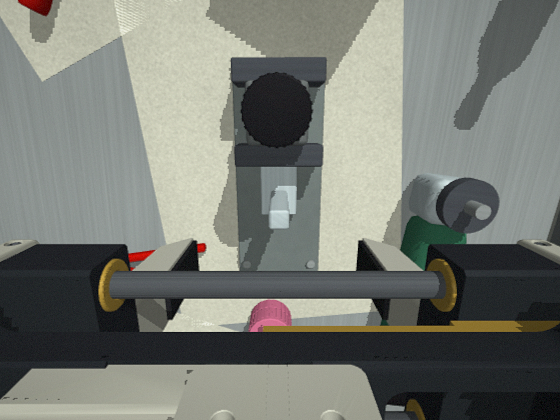

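The jar is still braced and the lid measures (0.5995, 0.156). Now I'll move over the lid.

Request:
apply_moves(
  plan=[
    {"grip": 1,"tx": 0.015,"ty": 0,"tz": 0,"yaw": 0},
    {"grip": 1,"tx": 0.04,"ty": 0,"tz": 0,"yaw": 0},
    {"grip": 1,"tx": 0.065,"ty": -0.001,"tz": 0,"yaw": 0},
    {"grip": 1,"tx": 0.08,"ty": -0.001,"tz": 0,"yaw": 0},
    {"grip": 1,"tx": 0.083,"ty": -0.001,"tz": 0,"yaw": 0},
    {"grip": 1,"tx": 0.083,"ty": -0.001,"tz": 0,"yaw": 0},
    {"grip": 1,"tx": 0.083,"ty": -0.001,"tz": 0,"yaw": 0},
    {"grip": 1,"tx": 0.083,"ty": -0.001,"tz": 0,"yaw": 0},
  ],
)

```text
time: 18.5
tool_pos: [0.6, 0.1554, 0.17]
tool_rot: [3.141, 0.0, 1.62]
contact_force: [-0.2, -0.6, -0.0]
opening: 0.092
```

```bash
python3 -c "
from h import *
go(.5995,.156,.0815,1.621)"
```

```text
pos [0.6    0.1554 0.17  ] rot [3.1415 0.     1.6199] F [-0.2 -0.6 -0. ] op 0.092 t 18.5 q [ 0.13  0.54  1.29 -0.    1.31  0.08]
tx 0.0007 ty -0.0004 tz 0.0885 yaw -0.0011
```

Request:
apply_moves(
  plan=[
    {"grip": 1,"tx": 0.0007,"ty": -0.0004,"tz": 0.015,"yaw": 0},
    {"grip": 1,"tx": 0.0007,"ty": -0.0004,"tz": 0.04,"yaw": 0},
    {"grip": 1,"tx": 0.0007,"ty": -0.0004,"tz": 0.065,"yaw": 0},
    {"grip": 1,"tx": 0.0007,"ty": -0.0004,"tz": 0.082,"yaw": 0},
    {"grip": 1,"tx": 0.0007,"ty": -0.0004,"tz": 0.087,"yaw": 0},
    {"grip": 1,"tx": 0.0007,"ty": -0.0004,"tz": 0.087,"yaw": 0},
  ],
  force=40,
)

```text
time: 19.25
tool_pos: [0.5996, 0.1567, 0.083]
tool_rot: [3.141, -0.0, 1.621]
contact_force: [0.5, -0.0, -0.7]
opening: 0.092
```

Request:
apply_moves(
  plan=[
    {"grip": 0.2,"tx": 0,"ty": 0,"tz": 0,"yaw": 0},
    {"grip": -1,"tx": 0,"ty": 0,"tz": 0,"yaw": 0},
    {"grip": -1,"tx": 0,"ty": 0,"tz": 0,"yaw": 0},
    {"grip": -1,"tx": 0,"ty": 0,"tz": 0,"yaw": 0},
    {"grip": -1,"tx": 0,"ty": 0,"tz": 0,"yaw": 0},
    {"grip": -1,"tx": 0,"ty": 0,"tz": 0,"yaw": 0},
  ],
  force=45,
)

```text
time: 20.0
tool_pos: [0.5994, 0.1568, 0.0831]
tool_rot: [3.142, -0.0, 1.621]
contact_force: [-0.1, -0.3, 1.4]
opening: 0.0526
```

Request:
apply_moves(
  plan=[
    {"grip": -1,"tx": 0,"ty": 0,"tz": 0,"yaw": -0.05},
    {"grip": -1,"tx": 0,"ty": 0,"tz": -0.0002,"yaw": -0.12},
    {"grip": -1,"tx": 0,"ty": 0,"tz": -0.0004,"yaw": -0.2},
    {"grip": -1,"tx": 0,"ty": 0,"tz": -0.0006,"yaw": -0.3},
    {"grip": -1,"tx": 0,"ty": 0,"tz": -0.0008,"yaw": -0.4},
    {"grip": -1,"tx": 0,"ty": 0,"tz": -0.001,"yaw": -0.5},
    {"grip": -1,"tx": 0,"ty": 0,"tz": -0.001,"yaw": -0.5},
  ],
)

```text
time: 20.88
tool_pos: [0.5995, 0.1568, 0.0841]
tool_rot: [3.141, 0.0, 2.121]
contact_force: [-1.0, 0.9, 2.7]
opening: 0.0526
```

Run:
```python
from h import *
s=robot.observe();print(np.round(s['torque'],3),np.round(s['tool_pos'],4),s['tool_rot'][2])
p,D=robot.read_camera('wrist');save('w8',p)
```

```text
[0.02  0.081 0.243] [0.5995 0.1568 0.0841] 2.1205160803397956
```

View pics/w8.png

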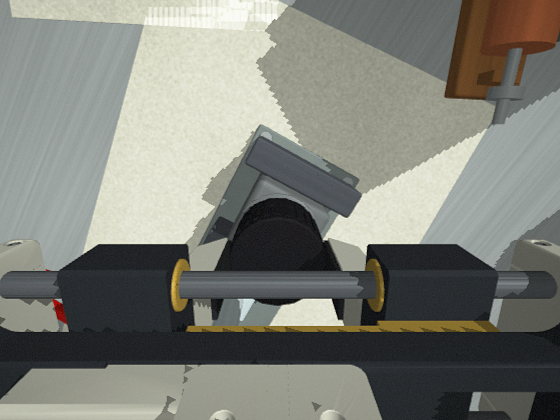

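The jar's shoulder stays parallel to the fixed jaw, so the jar is not turning with the lid. I'll carry on unscrewing.

Request:
apply_moves(
  plan=[
    {"grip": -1,"tx": 0,"ty": 0,"tz": -0.0002,"yaw": -0.1},
    {"grip": -1,"tx": 0,"ty": 0,"tz": -0.0004,"yaw": -0.2},
    {"grip": -1,"tx": 0,"ty": 0,"tz": -0.0006,"yaw": -0.3},
    {"grip": -1,"tx": 0,"ty": 0,"tz": -0.0008,"yaw": -0.4},
    {"grip": -1,"tx": 0,"ty": 0,"tz": -0.001,"yaw": -0.5},
    {"grip": -1,"tx": 0,"ty": 0,"tz": -0.0012,"yaw": -0.6},
    {"grip": -1,"tx": 0,"ty": 0,"tz": -0.0012,"yaw": -0.6},
  ],
)

```text
time: 21.8
tool_pos: [0.5993, 0.1567, 0.0849]
tool_rot: [-3.141, -0.0, 2.718]
contact_force: [-0.3, 0.9, 0.1]
opening: 0.0524
```

Run:
```python
from h import *
s=robot.observe();print(np.round(s['torque'],3),np.round(s['contact_force'],1),np.round(s['tool_pos'],4),s['tool_rot'][2])
```

```text
[ 0.004  0.047 -0.026] [-0.3  0.9  0.1] [0.5993 0.1567 0.0849] 2.7183024084380905
```

Request:
apply_moves(
  plan=[
    {"grip": -1,"tx": 0,"ty": 0,"tz": -0.0002,"yaw": -0.08},
    {"grip": -1,"tx": 0,"ty": 0,"tz": -0.0004,"yaw": -0.16},
    {"grip": -1,"tx": 0,"ty": 0,"tz": -0.0005,"yaw": -0.24},
    {"grip": -1,"tx": 0,"ty": 0,"tz": -0.0005,"yaw": -0.24},
  ],
)

```text
time: 22.3
tool_pos: [0.5993, 0.1566, 0.0854]
tool_rot: [-3.141, -0.0, 2.957]
contact_force: [0.0, -0.5, 0.4]
opening: 0.0528
```

Run:
```python
from h import *
s=robot.observe();print(np.round(s['torque'],3),np.round(s['contact_force'],1),np.round(s['tool_pos'],4),s['tool_rot'][2])
```

```text
[ 0.027 -0.053 -0.004] [ 0.  -0.5  0.4] [0.5993 0.1566 0.0854] 2.9574131868972096
```

The torque has dropped to about zero at 77°, so the threads have let go. I'll lift straight up, gently at first.

Request:
apply_moves(
  plan=[
    {"grip": -1,"tx": 0,"ty": 0,"tz": -0.001,"yaw": 0},
    {"grip": -1,"tx": 0,"ty": 0,"tz": -0.002,"yaw": 0},
    {"grip": -1,"tx": 0,"ty": 0,"tz": -0.003,"yaw": 0},
    {"grip": -1,"tx": 0,"ty": 0,"tz": -0.004,"yaw": 0},
  ],
)

```text
time: 22.8
tool_pos: [0.5994, 0.1567, 0.0897]
tool_rot: [3.141, 0.0, 2.96]
contact_force: [0.2, 0.1, -0.9]
opening: 0.0528
```

Only the lid's own weight (about 0.6 N) is on the tool, so the lid is free. I'll raise it the rest of the way.

Request:
apply_moves(
  plan=[
    {"grip": -1,"tx": 0,"ty": 0,"tz": -0.004,"yaw": 0},
    {"grip": -1,"tx": 0,"ty": 0,"tz": -0.01,"yaw": 0},
    {"grip": -1,"tx": 0,"ty": 0,"tz": -0.018,"yaw": 0},
    {"grip": -1,"tx": 0,"ty": 0,"tz": -0.026,"yaw": 0},
    {"grip": -1,"tx": 0,"ty": 0,"tz": -0.031,"yaw": 0},
    {"grip": -1,"tx": 0,"ty": 0,"tz": -0.032,"yaw": 0},
    {"grip": -1,"tx": 0,"ty": 0,"tz": -0.032,"yaw": 0},
    {"grip": -1,"tx": 0,"ty": 0,"tz": -0.032,"yaw": 0},
  ],
)

```text
time: 23.8
tool_pos: [0.5992, 0.1567, 0.1213]
tool_rot: [-3.141, -0.001, 2.961]
contact_force: [0.1, -0.2, -1.1]
opening: 0.0524
```

Run:
```python
from h import *
s=robot.observe();print(np.round(s['torque'],3),np.round(s['contact_force'],1),np.round(s['tool_pos'],4),s['tool_rot'],s['opening'])
np.set_printoptions(precision=4,suppress=True)
for c in ['wrist','scene']:
    p,D=robot.read_camera(c);save(c+'9',p);P=cloud(c,D);np.save(c+'9P.npy',P)
    for l in ['lid_center','jar_mouth','jar_center']:
        for d in robot.tip_of(l,c)[:3]: print(c,l,np.round(d['pixel']),round(d['confidence'],2),P[int(d['pixel'][0]),int(d['pixel'][1])])
m=cv2.imread('pics/scene9.png')[110:270,280:440];cv2.imwrite('pics/s9c.png',cv2.resize(m,None,fx=3.6,fy=3.6,interpolation=cv2.INTER_CUBIC))
```

```text
[0.029 0.012 0.036] [ 0.1 -0.2 -1.1] [0.5992 0.1567 0.1213] [-3.14145935e+00 -5.95151007e-04  2.96076167e+00] 0.052410874427249926
wrist lid_center [250.  27.] 0.92 [0.5509 0.0857 0.2199]
wrist lid_center [248. 278.] 0.66 [0.5902 0.1582 0.1581]
scene lid_center [200. 195.] 0.96 [ 0.4565 -0.1987  0.0404]
scene lid_center [188. 366.] 0.83 [0.6218 0.1463 0.1561]
scene lid_center [245. 242.] 0.74 [ 0.6159 -0.1119  0.0416]
scene jar_mouth [167. 160.] 0.81 [ 0.3707 -0.2674  0.0814]
scene jar_mouth [202. 362.] 0.57 [0.6258 0.1436 0.1193]
scene jar_center [182. 161.] 0.78 [ 0.4002 -0.2711  0.0602]
scene jar_center [214. 354.] 0.69 [0.6177 0.1347 0.0742]
```

View pics/s9c.png

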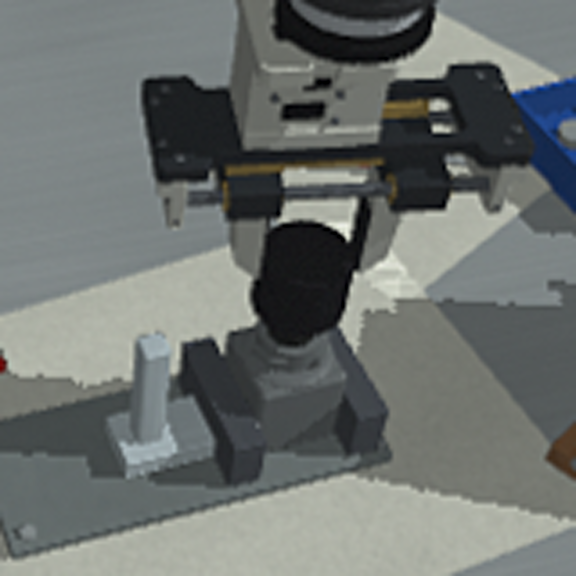

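View pics/wrist9.png

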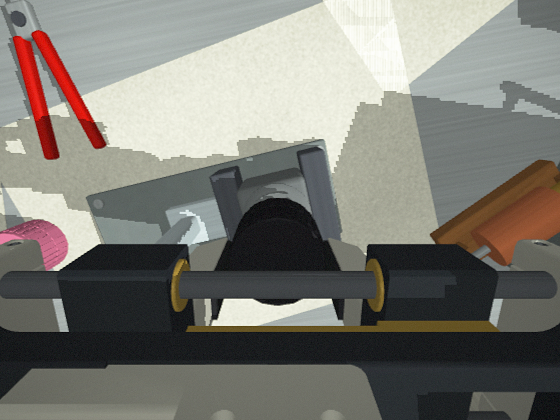

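View pics/scene9.png

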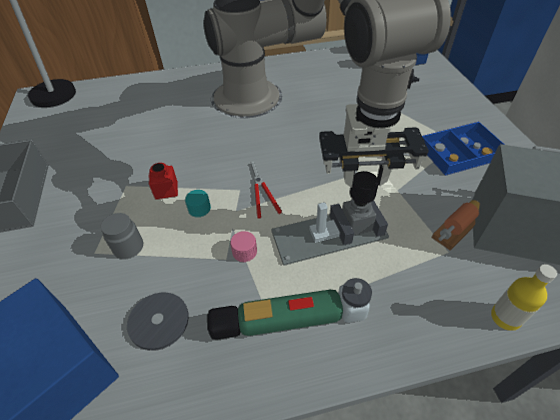

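The lid is held level over the mouth, with its top at z≈0.157 (0.118 when tight, so about 38 mm up). The neck shows below it and the shoulder is at 0.074, so the jar is still on the plate between both jaws. I'll hand in.

```bash
python3 -c "
from cell import robot
print(robot.hand_in())"
```

```text
the job is handed in; nothing more can be done
None
```

The jar is braced in the clamp and its lid is unscrewed and held level above the mouth. I handed the job in about 24 s into the 70 s allowed; no verdict was reported.

- **Placing and bracing:** I carried the grey jar by its black lid, stood it square on the clamp plate and pulled the sliding jaw home by its post. The jaw stopped solidly at about 31 N. The jaw centres measured 79.9 mm apart, which fits the 58 mm jar between them.
- **Unscrewing:** I turned the lid about 77° anticlockwise. The torque had fallen to about zero by 63° and stayed there, and the jar did not turn with the lid. I then lifted it straight up.
- **Last checks:**
  - The lid top is at z ≈ 0.157 m, about 38 mm above tight, so its edge is roughly 24 mm above the mouth.
  - The tool is level and the lid is within about 1 mm of where the jar's axis was measured.
  - The jar's shoulder is at z ≈ 0.074 m, so the jar is still down on the plate with both jaws against it.
  - The tin and the other bystanders look unmoved in the scene picture; I did not measure them again.
- **Disagreements:**
  - The tool's force reading was 1.1 N at the end, although the lid weighs about 0.6 N. I took this as sensor noise, because the neck shows clear below the lid.
  - The scene camera put the fixed jaw about 3.5 mm away from where the top and wrist cameras put it. I used the top and wrist readings, and the jaw stopped where they predicted.

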